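# Clamp a bisque beaker in the pottery holding jig

### The arm

A 6-joint arm with a two-finger parallel gripper is mounted at the origin on the work surface. World frame = base frame: x ahead of the robot, y to its left, z up, the work surface at z = 0. Lengths are in m, angles in degrees, forces in N, time in s.
With the tool pointing down it reaches from about 0.4 to 0.825 m from the base axis. Payload 7 kg.
Tool frame: the origin (TCP) lies midway between the tips of the shut fingers; the grasp point (between the pads) lies 19 mm behind it; z points along the fingers, y is the direction in which the jaws open and shut (so a half turn about z gives the same grasp; the last joint's range is limited). The gripper opens to 88 mm and grips with 3 to 60 N. Pads are 19 mm wide; open, the fingers measure 130 mm over their backs; the gripper's body (78 mm by 193 mm) begins 47 mm behind the grasp point.
Start: joints at [-57.634, 20.546, 0.682, 0, -70.136, -16.507], TCP at [0.184, -0.649, 0.227] pointing down, gripper open.
Joint ranges: [-176.03, 176.03], [-82.01, 121.73], [-58.28, 71.71], [-173.87, 95.51], [-174.79, -0.11], [-173.66, 173.66]. Speed limits (degrees/s): [136.94, 136.94, 172.46, 180, 180, 180].

### API

Orientations are given as a 3x3 rotation matrix whose columns are the frame's x, y, z axes.
In Python, from rig import bot gives the robot as it stands.
- The arm moves only by the shell command python3 -m pendant 'ROWS' [FORCE]. ROWS is JSON, a list of rows, each an object of numbers: "x", "y", "z": the shift along the tool's x, y, z in mm; "rx", "ry", "rz": the turn, a rotation vector about the tool's x, y, z in degrees; "grip": the closure, from -1 (fully open) to 1 (shut), so that 0 is half open. In form: [{"x": .., "y": .., "z": .., "rx": .., "ry": .., "rz": .., "grip": ..}, ...]. A call has 1 to 12 rows; each row is the pose to reach, as a shift and turn from the pose commanded when the call began, along the tool's axes at that moment; what a row does not reach only later rows make up. A row lasts 1/8 s, in which the tool goes at most 62.5 mm and 10.7 degrees, less where a joint would pass 70% of its speed; a pose out of reach is approached as far as the arm can. A call with a gripper value outside its range is refused whole. The fingers move at their own pace and stop on an object; FORCE is the grip in N (left out, the last holds). Time passes only in rows, so rows that repeat a pose let the fingers close. It gives the time, the measured TCP pose, the force and the opening at its end, in the units of the state.
- bot.get_obs(): the state, without advancing time (a new reading comes with each control period).
- bot.read_camera(name): name is "scene" or "side" or "wrist"; returns (picture, depth): 384x512x3 uint8, blue, green, red; 384x512 float32, m along the optical axis (not along the pixel's ray), 0 where there is no reading.
- bot.calibration(name): a dict with "mtx" (3x3 intrinsics, pixels), "D" ([k1, k2, p1, p2, k3] as OpenCV has them; the pictures are not rectified), "rvec" (rotation vector, rad) and "tvec" (3), from world to camera coordinates, as OpenCV has them. Camera axes: x right, y down, z forward; pixel columns grow to the right and rows downward; lengths in m; the calibration is good to about 2 mm. A picture is of the moment at which its call begins: read the wrist's pose just before it. calibration takes no time and is no camera call; for the wrist camera it gives the pose at the moment of the call.
- bot.close_job(): hands the job in, once; it reports no verdict.
The state is a dict: "time_s": time; "qpos": joint angles; "joint_velocities": joint speeds; "joint_efforts": joint torques, N m; "position": TCP position; "tcp_rot": TCP orientation; "contact_force": force on the tool from outside, world axes, zero at the start; "moment": the same for the moment, N m; "opening": finger opening in m.
Only numpy, scipy, OpenCV 4.12 (cv2) and the standard library are available. Lean on these libraries where they do the work, as an engineer would, in place of code of your own. Each camera call takes 0.05 s, during which the arm holds its last target. There are 200 camera calls.

### The job

Stand the unglazed terracotta beaker upright on the jig's plate in the open space between the orange jaw and the two black pegs and let go of it; bisque is brittle, so handle it lightly. Then wind the jaw in by turning the smooth red ball knob clockwise (seen from above) until the beaker is pushed up against both pegs and held by the jaw with about 14 newtons, never as much as 26, and let go of the knob. Leave the blue beaker and everything else on the bench where they are.

Things in the scene. Friction and masses are not known exactly. Their poses are not given: they have to be found in the camera images.
- beaker_centre (a point): Centre (half-way up) of the unglazed terracotta-orange beaker: round, upright, outer diameter 64 mm, 90 mm tall, wall 6 mm, about 0.22 kg, open at the top. Brittle: breaks if the fingers press it with more than 22 N each; 8 to 12 N each is plenty. Take it across its outside near the top (15 to 25 mm above this point), so that the fingers stay above the jaw and the pegs.
- glazed_centre (a point): Centre (half-way up) of a blue glazed beaker of the same shape and size, loose. Not part of the job; it may have changed places with the terracotta one. Leave it where it stands.
- jig: The holding jig, fixed to the bench: aluminium plate 320 x 110 x 12 mm; origin at the centre of its underside, x along its length, the way the jaw closes, y across, z up. On it along x: green rack box (70 x 80 mm, 54 mm high) at x = -110 mm with the red ball knob on top; steel carriage with orange jaw (70 mm wide, 16 to 52 mm above the bench); free space for the beaker; two black pegs.
- jig_spot (a point): Point on the top face of the jig's plate (12 mm above the bench) at jig x = 42 mm, y = 0, where the middle of the beaker's underside can be set down with at least 5 mm to spare from the jaw and from the pegs. Axes as the jig's.
- pegs (a point): Point half-way between the two upright black rubber pegs in their middle setting, level with their tops, 72 mm above the bench: jig x = 85 mm, y = 0 (pegs 12 mm thick at y = -20 and +20 mm). The pegs' real bar is clamped up to 5 mm nearer to or farther from the jaw than this point, and this point does not follow it: a seated beaker's axis is at jig x = 53 mm give or take 5 mm; where the jaw bites must be felt.
- knob_centre (a point): Centre of the polished red ball of the knob, diameter 48 mm, 95 mm above the bench, on a vertical stem 14 mm thick about which it turns. Slippery (friction about 0.5): fingers that close above or below its widest part, or with less than about 20 N each, slide round or off it; 30 to 45 N each holds. It must be let go and taken again at least once.
- knob (a joint): Turn of the knob, rad, 0 (jaw open) to 3.6, growing clockwise seen from above; starts at 0.3 to 0.75, ends about 1.8 to 2.9. Moves the carriage 12 mm per rad; stays where left. Turning takes 0.25 N m of friction (of either sign at rest) plus 0.012 N m per newton of jaw force, so compare with free turning. Pushing the loose beaker takes 1 to 3 N; against the pegs the jaw force grows 72 N per rad.
- jaw_face (a point): Centre of the front face of the orange jaw that presses on the beaker, 34 mm above the bench; at knob value 0 it is at jig x = -6 mm, y = 0. The jaw is pushed back into the carriage against its springs by up to 8 mm when it presses (6 N per mm).
- jaw: The orange jaw, 10 x 70 x 36 mm, riding on springs in front of the steel carriage; moved only by the knob. Its origin is 20 mm behind its front face and 22 mm below its middle.
- glaze_jar: Loose white jar with a wooden lid, diameter 60 mm, 85 mm tall; bystander. Origin at the centre of its underside.
- bowl: Loose terracotta bowl, diameter 100 mm, 45 mm tall; bystander. Origin at the centre of its underside.
- spatula: Loose spatula lying on the bench; bystander.
- brush: Loose brush lying on the bench; bystander.
- tile: Loose terracotta tile 80 x 80 x 12 mm; bystander. Origin at the centre of its underside.
There are look-alikes about, which are no part of the job. What is shaped like the part that bears beaker_centre but green or purple is not meant.

How it is judged:
By the outcome, as a careful person would: the job done as asked, in the order asked, and still so for the second after the job is handed in, with the robot touching nothing.
It also fails if it takes over 72 s, if anything falls off the work surface, if the arm or the gripper's body presses on something with over 40 N, if the wrist force passes 120 N, or if a joint passes its speed limit or range.

## Working session

There is one attempt and no reset: what is moved stays moved. The work goes in short steps, Python scripts to look and compute and a shell command to move; the robot and the scene stay as the last step left them, time stands still between calls to the robot, and variables do not carry over. Pictures are saved under pics/ and viewed, about 8 in all and at most 12, crops included, and the job is handed in when it is done.

```bash
ls; mkdir -p pics; cat > h.py <<'E'
import numpy as np, cv2
from rig import bot
def cam(n):
    c=bot.calibration(n); im,d=bot.read_camera(n)
    return im,d,c
def pts(d,c):
    h,w=d.shape
    u,v=np.meshgrid(np.arange(w),np.arange(h))
    n=cv2.undistortPoints(np.stack([u,v],-1).reshape(-1,1,2).astype(np.float64),np.array(c['mtx'],float),np.array(c['D'],float)).reshape(h,w,2)
    P=np.concatenate([n,np.ones((h,w,1))],-1)*d[...,None]
    R=cv2.Rodrigues(np.array(c['rvec'],float))[0]
    W=(P-np.array(c['tvec'],float).ravel())@R
    W[d<=0]=np.nan
    return W
def save(n,tag):
    im,d,c=cam(n); cv2.imwrite(f'pics/{tag}.png',im); W=pts(d,c); np.savez(f'pics/{tag}.npz',W=W,im=im); return im,W
E
python3 - <<'E'
from h import *
print(bot.get_obs())
for n in('scene','side'):
    im,W=save(n,n+'0'); 
a=cv2.imread('pics/scene0.png');b=cv2.imread('pics/side0.png')
cv2.imwrite('pics/a.png',cv2.resize(a,(800,600)));cv2.imwrite('pics/b.png',b)
E
```

```text
pics
{'time_s': 0.0, 'qpos': array([-5.76326026e+01,  2.05921788e+01,  6.32697021e-01, -2.11216625e-02,
       -7.01367218e+01, -1.65065692e+01]), 'joint_velocities': array([ 0.04807561,  0.05055536,  0.06594099, -0.01376251, -0.0834875 ,
        0.06436658]), 'joint_efforts': array([-3.73591929e-04, -5.82723820e+01,  2.93048304e+01,  6.99739963e+00,
        6.84063751e-03, -1.61254188e-04]), 'position': array([ 0.18431094, -0.64882112,  0.22560298]), 'tcp_rot': array([[-9.61962645e-01, -2.73180346e-01, -6.06027852e-04],
       [-2.73180980e-01,  9.61961319e-01,  1.60378720e-03],
       [ 1.44852208e-04,  1.70833866e-03, -9.99998530e-01]]), 'contact_force': array([9.92875392e-01, 7.36216702e-01, 9.24815057e-04]), 'moment': array([ 0.0189743 , -0.0190455 ,  0.02493019]), 'opening': 0.08761427251758781}
```

View pics/a.png

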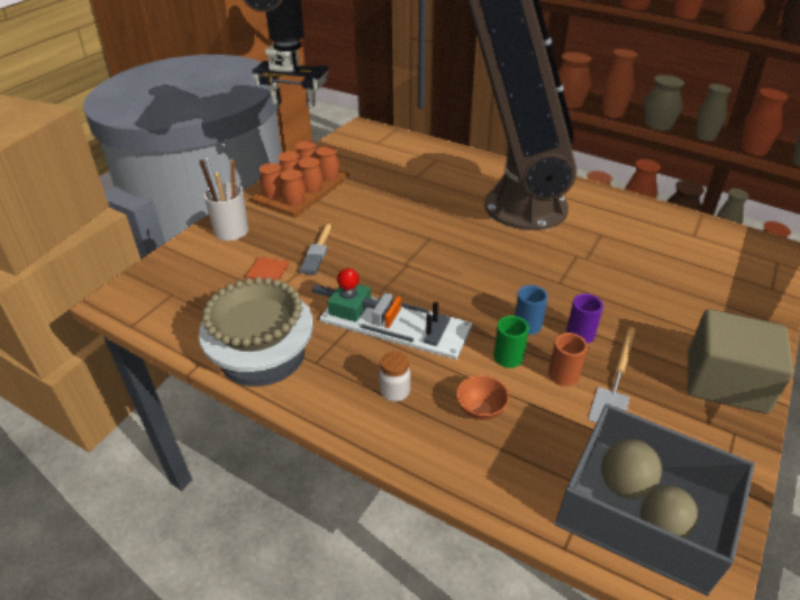

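View pics/b.png

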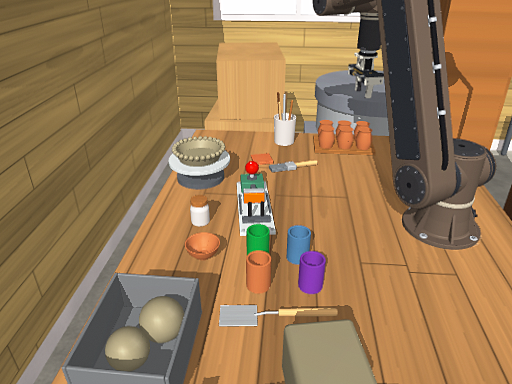

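The scene view (800 px) shows the terracotta beaker at (568,358). Look-alikes are green (511,341), blue (531,309), purple (585,318), the bowl (482,397) and tray pots (300,170). The jig runs from its red knob (348,279) to the pegs (433,318). The side view agrees, with terracotta at (259,272). I'll measure these next.

```bash
cat >> h.py <<'E'
def circ(p):
    A=np.c_[p,np.ones(len(p))];s=np.linalg.lstsq(A,-(p**2).sum(1),rcond=None)[0]
    c=-s[:2]/2;return c,np.sqrt(c@c-s[2])
E
python3 - <<'E'
from h import *
def cyl(W,m,z0=.03,z1=.085):
    p=W[m];p=p[~np.isnan(p[:,0])];zt=np.percentile(p[:,2],98)
    t=p[p[:,2]>zt-.005]
    return len(p),p.min(0).round(3),p.max(0).round(3),'top',zt.round(3),((t[:,:2].min(0)+t[:,:2].max(0))/2).round(4),circ(t[:,:2])
for n,(boxes) in {'scene':dict(terra=(350,208,378,250),blue=(328,180,352,216),green=(315,200,340,236),purple=(362,186,388,222),knob=(213,168,232,187),jar=(240,222,266,258),bowl=(290,238,328,270)),
 'side':dict(terra=(245,248,273,294),blue=(286,224,313,264),green=(245,224,272,255),purple=(298,250,327,294),knob=(244,160,260,175),jar=(189,194,211,226),bowl=(184,232,222,260))}.items():
    z=np.load(f'pics/{n}0.npz');W=z['W'];im=z['im'].astype(int)
    hsv=cv2.cvtColor(z['im'],cv2.COLOR_BGR2HSV)
    for k,(a,b,c,d) in boxes.items():
        m=np.zeros(W.shape[:2],bool);m[b:d,a:c]=1;m&=(W[...,2]>.02)
        if k=='knob':
            m&=(hsv[...,1]>150)&((hsv[...,0]<6)|(hsv[...,0]>174))&(W[...,2]>.07)
            p=W[m];A=np.c_[p,np.ones(len(p))];s=np.linalg.lstsq(A,-(p**2).sum(1),rcond=None)[0];c0=-s[:3]/2
            print(n,k,len(p),c0.round(4),np.sqrt(c0@c0-s[3]));continue
        if k=='terra': m&=(hsv[...,1]>100)&(hsv[...,2]>60)
        print(n,k,*cyl(W,m))
    # orange jaw / pegs / plate
    a,b,c,d={'scene':(195,180,305,228),'side':(234,180,278,238)}[n]
    box=np.zeros(W.shape[:2],bool);box[b:d,a:c]=1
    o=box&(hsv[...,0]>5)&(hsv[...,0]<16)&(hsv[...,1]>200)&(W[...,2]>.025)&(W[...,2]<.06)
    pg=box&(z['im'].max(2)<50)&(W[...,2]>.05)&(W[...,2]<.08)
    pl=box&(W[...,2]>.007)&(W[...,2]<.017)&(z['im'].min(2)>110)
    for nm,m in(('jaw',o),('pegs',pg),('plate',pl)):
        p=W[m]
        if len(p): 
            print(n,nm,len(p),np.median(p,0).round(4),p.min(0).round(3),p.max(0).round(3))
            if nm=='plate': print(cv2.minAreaRect((p[:,:2]*1000).astype(np.float32)))
E
```

```text
scene terra 668 [0.437 0.282 0.02 ] [0.589 0.347 0.094] top 0.092 [0.5549 0.3142] (array([0.55475008, 0.31394425]), np.float64(0.02918882110491053))
scene blue 550 [0.419 0.161 0.02 ] [0.593 0.228 0.096] top 0.093 [0.5067 0.1946] (array([0.50190331, 0.20257124]), np.float64(0.05743614090263757))
scene green 585 [0.471 0.165 0.02 ] [0.6   0.229 0.096] top 0.093 [0.5648 0.1971] (array([0.5653962 , 0.19681057]), np.float64(0.028881697212166428))
scene purple 607 [0.387 0.273 0.021] [0.545 0.343 0.095] top 0.093 [0.4663 0.3083] (array([0.46637748, 0.31419805]), np.float64(0.05825133872815718))
scene knob 149 [ 0.6178 -0.1685  0.0986] 0.022017582497752458
scene jar 486 [0.738 0.012 0.02 ] [0.796 0.071 0.091] top 0.089 [0.764  0.0404] (array([0.76450835, 0.04047122]), np.float64(0.019006411123226118))
scene bowl 461 [0.67  0.159 0.02 ] [0.771 0.256 0.05 ] top 0.047 [0.7205 0.2072] (array([0.72093339, 0.20789867]), np.float64(0.047440836508941535))
scene jaw 93 [ 0.6041 -0.0624  0.0485] [ 0.564 -0.076  0.026] [ 0.636 -0.055  0.058]
scene pegs 35 [0.5726 0.0224 0.0623] [ 0.565 -0.221  0.05 ]
[... 805 characters left out ...]
side knob 133 [ 0.615  -0.1676  0.0985] 0.021636073586114354
side jar 452 [0.732 0.014 0.02 ] [0.79  0.072 0.089] top 0.088 [0.7622 0.0413] (array([0.76219552, 0.04090144]), np.float64(0.019565025564907353))
side bowl 534 [0.67  0.158 0.02 ] [0.768 0.258 0.049] top 0.047 [0.7191 0.208 ] (array([0.7187238 , 0.20799894]), np.float64(0.04734639247025556))
side jaw 146 [ 0.6    -0.063   0.0396] [ 0.567 -0.075  0.025] [ 0.63  -0.054  0.055]
side pegs 43 [0.6006 0.0245 0.0636] [0.561 0.018 0.05 ] [0.608 0.034 0.076]
side plate 661 [ 0.5959 -0.0172  0.0131] [ 0.519 -0.219  0.008] [0.673 0.107 0.017]
((597.3548583984375, -58.52326965332031), (110.1427001953125, 318.1398010253906), 9.515089988708496)
```

```bash
cat >> h.py <<'E'
def shift(p,yaw_y=None):
    o=bot.get_obs();R=o['tcp_rot'];d=R.T@(np.array(p)-o['position'])*1000
    out=[d.round(1)]
    if yaw_y is not None:
        a=np.radians(yaw_y);Rt=np.array([[np.sin(a),np.cos(a),0],[-np.cos(a),np.sin(a),0],[0,0,-1]]).astype(float)
        out.append(np.degrees(cv2.Rodrigues(R.T@Rt)[0]).ravel().round(1))
    return out
E
python3 - <<'E'
from h import *
z=np.load('pics/scene0.npz');W=z['W'];
r=np.hypot(W[...,0]-.6165,W[...,1]+.168);m=(r<.22)&(W[...,2]>.1)
p=W[m];print(len(p),p[:,2].max());
q=p[np.hypot(p[:,0]-.6165,p[:,1]+.168)>.03];print(len(q),q.min(0) if len(q) else '',q.max(0) if len(q) else '')
q=W[(W[...,2]>.1)&(W[...,2]<.35)&(W[...,0]>.3)&(W[...,0]<.9)&(W[...,1]>-.5)&(W[...,1]<.45)&(r>.03)];print(q.min(0),q.max(0))
print(np.array(bot.calibration('wrist')['rvec']).ravel(), bot.calibration('wrist')['tvec'])
print(shift((.50,-.15,.23),140),shift((.553,.3145,.19),189.2))
E
```

```text
678 0.13922278853894476
561 [ 0.72737784 -0.32762588  0.10018289] [ 0.83640906 -0.15541577  0.13922279]
[ 0.68035089 -0.35155641  0.10002391] [0.89956438 0.44982078 0.13990579]
[-1.77324638 -2.3508418  -0.35185979] [ 0.67311502 -0.03578336  0.39133878]
[array([-440. ,  393.7,   -3.8]), array([ 86. , -26.4,  -0. ])] [array([-617.9,  826. ,   36.8]), array([ 67.2, -59.8,  -0. ])]
```

```bash
sed -i 's/\[\[np.sin(a),np.cos(a),0\],\[-np.cos(a),np.sin(a),0\]/[[-np.sin(a),np.cos(a),0],[np.cos(a),np.sin(a),0]/' h.py
python3 -m pendant '[{"x":-440,"y":394,"rz":-42},{"x":-440,"y":394,"rz":-42},{"x":-440,"y":394,"rz":-42},{"x":-440,"y":394,"rz":-42},{"x":-440,"y":394,"rz":-42},{"x":-440,"y":394,"rz":-42},{"x":-440,"y":394,"rz":-42},{"x":-440,"y":394,"rz":-42},{"x":-440,"y":394,"rz":-42},{"x":-440,"y":394,"rz":-42}]' 10
python3 -c "
from h import *
print(shift((.553,.3145,.19),189.2))"
```

```text
[array([-617.9,  826. ,   36.8]), array([  0.1,   0.1, -83.3])]schema error: expected keys x, y, z, rx, ry, rz, grip
```

```bash

python3 -m pendant '[{"x":-440,"y":394,"z":0,"rx":0,"ry":0,"rz":-42,"grip":-1},{"x":-440,"y":394,"z":0,"rx":0,"ry":0,"rz":-42,"grip":-1},{"x":-440,"y":394,"z":0,"rx":0,"ry":0,"rz":-42,"grip":-1},{"x":-440,"y":394,"z":0,"rx":0,"ry":0,"rz":-42,"grip":-1},{"x":-440,"y":394,"z":0,"rx":0,"ry":0,"rz":-42,"grip":-1},{"x":-440,"y":394,"z":0,"rx":0,"ry":0,"rz":-42,"grip":-1},{"x":-440,"y":394,"z":0,"rx":0,"ry":0,"rz":-42,"grip":-1},{"x":-440,"y":394,"z":0,"rx":0,"ry":0,"rz":-42,"grip":-1},{"x":-440,"y":394,"z":0,"rx":0,"ry":0,"rz":-42,"grip":-1},{"x":-440,"y":394,"z":0,"rx":0,"ry":0,"rz":-42,"grip":-1}]' 10
python3 -c "
from h import *
print(shift((.553,.3145,.19),189.2))"
```

```text
time_s: 1.35
position: [0.5011, -0.1474, 0.2263]
tcp_rot: [[-0.53, -0.848, -0.0], [-0.848, 0.53, 0.0], [-0.0, 0.0, -1.0]]
contact_force: [-1.1, -1.2, 0.2]
opening: 0.0873
[array([-419.2,  200.8,   36.4]), array([  0. ,   0. , -41.2])]
```

```bash

python3 -m pendant '[{"x":-419,"y":201,"z":30,"rx":0,"ry":0,"rz":-41,"grip":-1},{"x":-419,"y":201,"z":30,"rx":0,"ry":0,"rz":-41,"grip":-1},{"x":-419,"y":201,"z":30,"rx":0,"ry":0,"rz":-41,"grip":-1},{"x":-419,"y":201,"z":30,"rx":0,"ry":0,"rz":-41,"grip":-1},{"x":-419,"y":201,"z":30,"rx":0,"ry":0,"rz":-41,"grip":-1},{"x":-419,"y":201,"z":30,"rx":0,"ry":0,"rz":-41,"grip":-1},{"x":-419,"y":201,"z":30,"rx":0,"ry":0,"rz":-41,"grip":-1},{"x":-419,"y":201,"z":30,"rx":0,"ry":0,"rz":-41,"grip":-1},{"x":-419,"y":201,"z":30,"rx":0,"ry":0,"rz":-41,"grip":-1},{"x":-419,"y":201,"z":30,"rx":0,"ry":0,"rz":-41,"grip":-1}]'
python3 -c "
from h import *
im,W=save('wrist','w1')
hsv=cv2.cvtColor(im,cv2.COLOR_BGR2HSV)
m=(W[...,2]>.02)&(W[...,2]<.1)&(np.hypot(W[...,0]-.553,W[...,1]-.3145)<.05)
p=W[m];t=p[p[:,2]>.084];print(len(p),len(t),circ(t[:,:2]),(t[:,:2].min(0)+t[:,:2].max(0))/2,t[:,:2].max(0)-t[:,:2].min(0),np.median(t[:,2]))
print(bot.get_obs()['position'],shift((.553,.3145,.046),189.2))"
```

```text
time_s: 2.6
position: [0.5525, 0.3108, 0.1963]
tcp_rot: [[0.154, -0.988, -0.001], [-0.988, -0.154, -0.001], [0.0, 0.001, -1.0]]
contact_force: [-0.4, -0.0, 1.0]
opening: 0.0873
2651 1177 (array([0.55252502, 0.31403571]), np.float64(0.02865618414030323)) [0.55243589 0.31443107] [0.06284595 0.06277073] 0.08939027063515298
[0.55264799 0.3104686  0.19667071] [array([ -4. ,  -1. , 150.7]), array([ 0. , -0. , -0.4])]
```

View pics/w1.png

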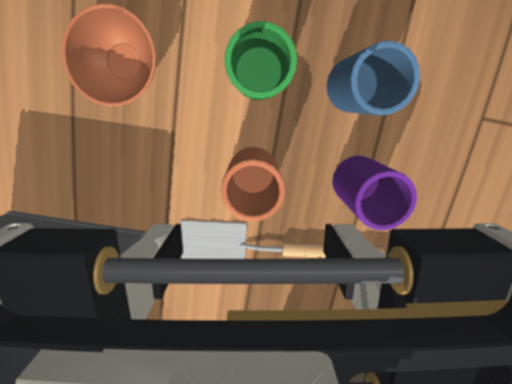

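Wrist view: the terracotta beaker is at (253,187), upright. Green is at (261,60), blue (380,78) and purple (380,195), all well clear. Its rim measures 63 mm across at 89 mm height, which matches. I'll grasp it now.

```bash

python3 -m pendant '[{"x":-3,"y":0,"z":50,"rx":0,"ry":0,"rz":0,"grip":-1},{"x":-3,"y":0,"z":95,"rx":0,"ry":0,"rz":0,"grip":-1},{"x":-3,"y":0,"z":130,"rx":0,"ry":0,"rz":0,"grip":-1},{"x":-3,"y":0,"z":150,"rx":0,"ry":0,"rz":0,"grip":-1},{"x":-3,"y":0,"z":150,"rx":0,"ry":0,"rz":0,"grip":-1},{"x":-3,"y":0,"z":150,"rx":0,"ry":0,"rz":0,"grip":1},{"x":-3,"y":0,"z":150,"rx":0,"ry":0,"rz":0,"grip":1},{"x":-3,"y":0,"z":150,"rx":0,"ry":0,"rz":0,"grip":1},{"x":-3,"y":0,"z":150,"rx":0,"ry":0,"rz":0,"grip":1},{"x":-3,"y":0,"z":150,"rx":0,"ry":0,"rz":0,"grip":1}]' 10
```

```text
time_s: 3.9
position: [0.5525, 0.3149, 0.0476]
tcp_rot: [[0.154, -0.988, 0.001], [-0.988, -0.154, 0.001], [-0.0, -0.001, -1.0]]
contact_force: [-2.5, -1.1, 6.3]
opening: 0.0636
```

```bash

python3 -m pendant '[{"x":0,"y":0,"z":-15,"rx":0,"ry":0,"rz":0,"grip":1},{"x":0,"y":0,"z":-45,"rx":0,"ry":0,"rz":0,"grip":1},{"x":0,"y":0,"z":-85,"rx":0,"ry":0,"rz":0,"grip":1},{"x":0,"y":0,"z":-120,"rx":0,"ry":0,"rz":0,"grip":1},{"x":0,"y":0,"z":-120,"rx":0,"ry":0,"rz":0,"grip":1},{"x":0,"y":0,"z":-120,"rx":0,"ry":0,"rz":0,"grip":1}]'
python3 -c "
from h import *
print(shift((.5913,-.018,.160),189.2),bot.get_obs()['opening'])"
```

```text
time_s: 4.65
position: [0.5516, 0.3143, 0.1661]
tcp_rot: [[0.154, -0.988, -0.001], [-0.988, -0.154, -0.0], [-0.0, 0.001, -1.0]]
contact_force: [-0.5, -0.0, -3.6]
opening: 0.0635
[array([334.5,  11.9,   6.1]), array([ 0.1,  0. , -0.4])] 0.06354375087353113
```

```bash

python3 -m pendant '[{"x":20,"y":1,"z":0,"rx":0,"ry":0,"rz":0,"grip":1},{"x":60,"y":2,"z":0,"rx":0,"ry":0,"rz":0,"grip":1},{"x":110,"y":4,"z":0,"rx":0,"ry":0,"rz":0,"grip":1},{"x":160,"y":6,"z":0,"rx":0,"ry":0,"rz":0,"grip":1},{"x":210,"y":8,"z":0,"rx":0,"ry":0,"rz":0,"grip":1},{"x":260,"y":9,"z":0,"rx":0,"ry":0,"rz":0,"grip":1},{"x":300,"y":11,"z":0,"rx":0,"ry":0,"rz":0,"grip":1},{"x":325,"y":12,"z":0,"rx":0,"ry":0,"rz":0,"grip":1},{"x":334,"y":12,"z":0,"rx":0,"ry":0,"rz":0,"grip":1},{"x":334,"y":12,"z":0,"rx":0,"ry":0,"rz":0,"grip":1},{"x":334,"y":12,"z":0,"rx":0,"ry":0,"rz":0,"grip":1}]'
python3 -c "
from h import *
for n in('scene','side','wrist'): save(n,n+'2')
a=cv2.resize(cv2.imread('pics/scene2.png')[150:250,180:330],(600,400),interpolation=2)
b=cv2.resize(cv2.imread('pics/wrist2.png'),(267,200));c=cv2.resize(cv2.imread('pics/side2.png')[120:260,180:330],(214,200))
o=np.zeros((600,600,3),np.uint8);o[:400]=a;o[400:,:267]=b;o[400:,280:494]=c
cv2.imwrite('pics/c2.png',o)
print(bot.get_obs()['position'],shift((.5913,-.018,.160),189.2))"
```

```text
time_s: 6.02
position: [0.5916, -0.0167, 0.1662]
tcp_rot: [[0.154, -0.988, -0.001], [-0.988, -0.154, -0.0], [-0.0, 0.001, -1.0]]
contact_force: [0.5, -0.3, -2.8]
opening: 0.0637
[ 0.59180007 -0.0164447   0.16653332] [array([1.5, 0.7, 6.5]), array([ 0. ,  0. , -0.3])]
```

View pics/c2.png

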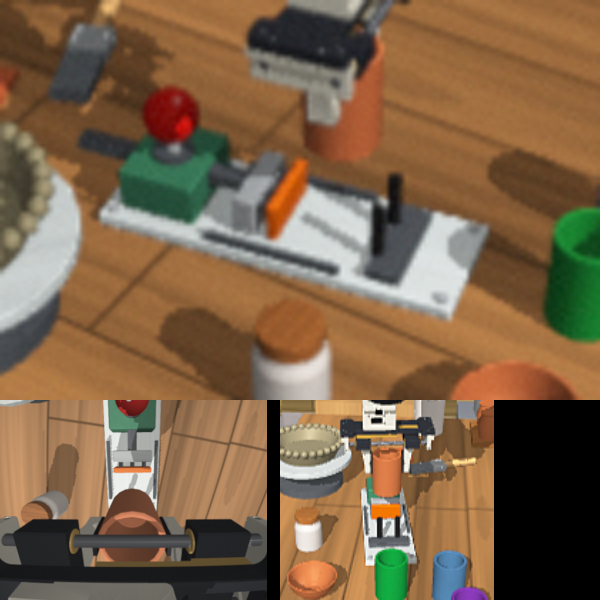

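The beaker hangs upright in the gripper over the gap between the jaw (crop 285,200) and pegs (385,215). Before lowering it I'll check the jaw and peg coordinates in the jig frame.

```bash
python3 - <<'E'
from h import *
for t,box in(('scene0',(195,165,305,228)),('scene2',(195,165,305,228)),('side0',(234,155,278,238)),('side2',(234,155,278,250)),('wrist2',(190,0,320,220))):
    z=np.load(f'pics/{t}.npz');W=z['W'];im=z['im'];hsv=cv2.cvtColor(im,cv2.COLOR_BGR2HSV)
    B=np.zeros(W.shape[:2],bool);B[box[1]:box[3],box[0]:box[2]]=1
    a=np.radians(9.2);J=(W[...,:2]-np.array([.598,-.0595]))@np.array([[-np.sin(a),-np.cos(a)],[np.cos(a),-np.sin(a)]]);Z=W[...,2]
    def show(n,m):
        if m.sum()<5: return
        p=np.c_[J[m],Z[m]];print(t,n,m.sum(),'med',np.median(p,0).round(4),'5%',np.percentile(p,5,0).round(3),'95%',np.percentile(p,95,0).round(3))
    show('jaw',B&(hsv[...,0]>4)&(hsv[...,0]<16)&(hsv[...,1]>200)&(Z>.025)&(Z<.056)&(abs(J[...,0])<.03))
    show('pegs',B&(Z>.045)&(Z<.08)&(J[...,0]>.065)&(J[...,0]<.11)&(abs(J[...,1])<.04)&(im.max(2)<70))
    m=B&(Z>.06)&(Z<.13)&((hsv[...,0]<6)|(hsv[...,0]>174))&(hsv[...,1]>150)&(J[...,0]<-.08)
    p=W[m];A=np.c_[p,np.ones(len(p))];s=np.linalg.lstsq(A,-(p**2).sum(1),rcond=None)[0];c0=-s[:3]/2;print(t,'knob',len(p),c0.round(4),np.sqrt(c0@c0-s[3]).round(4))
    for lo in (-.05,.05,.11):
      m=B&(Z>.004)&(Z<.018)&(abs(J[...,0]-lo)<.03)&(im.min(2)>110)
      if m.sum()>20: show(f'plate{lo}',m)
E
```

```text
scene0 jaw 91 med [-0.0037 -0.0077  0.0479] 5% [-0.01  -0.036  0.029] 95% [-0.001  0.028  0.055]
scene0 pegs 45 med [ 0.0838 -0.0186  0.062 ] 5% [ 0.079 -0.027  0.049] 95% [0.087 0.018 0.074]
scene0 knob 150 [ 0.6158 -0.1705  0.0961] 0.0246
scene0 plate-0.05 147 med [-0.0627 -0.0321  0.0131] 5% [-0.078 -0.056  0.007] 95% [-0.024  0.011  0.016]
scene0 plate0.05 296 med [ 0.0464 -0.0122  0.0133] 5% [ 0.023 -0.055  0.009] 95% [0.073 0.038 0.016]
scene0 plate0.11 267 med [ 0.1213 -0.014   0.013 ] 5% [ 0.09  -0.055  0.008] 95% [0.138 0.047 0.016]
scene2 jaw 84 med [-0.0036 -0.0085  0.0464] 5% [-0.01  -0.035  0.029] 95% [-0.001  0.029  0.055]
scene2 pegs 45 med [ 0.0836 -0.0196  0.0639] 5% [ 0.079 -0.027  0.049] 95% [0.088 0.019 0.073]
scene2 knob 146 [ 0.6181 -0.1687  0.0984] 0.0216
scene2 plate-0.05 148 med [-0.0627 -0.0322  0.0127] 5% [-0.078 -0.057  0.007] 95% [-0.025  0.012  0.017]
scene2 plate0.05 297 med [ 0.0471 -0.0126  0.0136] 5% [ 0.022 -0.055  0.008] 95% [0.072 0.038 0.017]
scene2 plate0.11 263 med [ 0.1212 -0.0153  0.0129] 5% [ 0.091 -0.055  0.008] 95% [0.138 0.046 0.016]
side
[... 605 characters left out ...]
 [0.    0.029 0.054]
side2 pegs 61 med [ 0.0864 -0.0138  0.0623] 5% [ 0.083 -0.023  0.047] 95% [0.09  0.024 0.074]
side2 knob 0 [-0. -0. -0.] 0.0
side2 plate-0.05 54 med [-0.0446 -0.0374  0.013 ] 5% [-0.077 -0.054  0.011] 95% [-0.021  0.054  0.016]
side2 plate0.05 190 med [0.045  0.0002 0.0131] 5% [ 0.022 -0.051  0.011] 95% [0.072 0.052 0.016]
side2 plate0.11 178 med [ 0.1141 -0.0044  0.0133] 5% [ 0.094 -0.051  0.011] 95% [0.135 0.053 0.017]
wrist2 knob 1423 [ 0.6161 -0.1692  0.0951] 0.0232
wrist2 plate-0.05 3172 med [-0.0604 -0.0097  0.0115] 5% [-0.077 -0.051  0.01 ] 95% [-0.031  0.051  0.013]
wrist2 plate0.05 2054 med [0.0344 0.0027 0.0117] 5% [ 0.022 -0.052  0.01 ] 95% [0.068 0.052 0.013]
```

```bash

python3 -m pendant '[{"x":1,"y":1,"z":25,"rx":0,"ry":0,"rz":0,"grip":1},{"x":1,"y":1,"z":60,"rx":0,"ry":0,"rz":0,"grip":1},{"x":1,"y":1,"z":85,"rx":0,"ry":0,"rz":0,"grip":1},{"x":1,"y":1,"z":99,"rx":0,"ry":0,"rz":0,"grip":1},{"x":1,"y":1,"z":103,"rx":0,"ry":0,"rz":0,"grip":1},{"x":1,"y":1,"z":104,"rx":0,"ry":0,"rz":0,"grip":1},{"x":1,"y":1,"z":104,"rx":0,"ry":0,"rz":0,"grip":1}]'
```

```text
time_s: 7.05
position: [0.5917, -0.0182, 0.0635]
tcp_rot: [[0.154, -0.988, 0.002], [-0.988, -0.154, 0.0], [-0.0, -0.002, -1.0]]
contact_force: [0.2, 0.0, -2.3]
opening: 0.0635
```

```bash

python3 -m pendant '[{"x":0,"y":0,"z":1,"rx":0,"ry":0,"rz":0,"grip":1},{"x":0,"y":0,"z":2,"rx":0,"ry":0,"rz":0,"grip":1},{"x":0,"y":0,"z":2.5,"rx":0,"ry":0,"rz":0,"grip":1},{"x":0,"y":0,"z":2.5,"rx":0,"ry":0,"rz":0,"grip":1}]'
python3 -m pendant '[{"x":0,"y":0,"z":0.5,"rx":0,"ry":0,"rz":0,"grip":1},{"x":0,"y":0,"z":1,"rx":0,"ry":0,"rz":0,"grip":1},{"x":0,"y":0,"z":1,"rx":0,"ry":0,"rz":0,"grip":1}]'
```

```text
time_s: 7.55
position: [0.591, -0.0184, 0.06]
tcp_rot: [[0.154, -0.988, -0.0], [-0.988, -0.154, -0.0], [0.0, 0.0, -1.0]]
contact_force: [-0.4, -0.1, -2.3]
opening: 0.0639
time_s: 7.92
position: [0.5911, -0.0184, 0.0596]
tcp_rot: [[0.154, -0.988, 0.0], [-0.988, -0.154, -0.0], [0.0, -0.0, -1.0]]
contact_force: [-2.7, 0.1, 4.8]
opening: 0.0636
```

```bash

python3 -m pendant '[{"x":0,"y":0,"z":0,"rx":0,"ry":0,"rz":0,"grip":0.2},{"x":0,"y":0,"z":0,"rx":0,"ry":0,"rz":0,"grip":-1},{"x":0,"y":0,"z":0,"rx":0,"ry":0,"rz":0,"grip":-1},{"x":0,"y":0,"z":0,"rx":0,"ry":0,"rz":0,"grip":-1},{"x":0,"y":0,"z":-10,"rx":0,"ry":0,"rz":0,"grip":-1},{"x":0,"y":0,"z":-40,"rx":0,"ry":0,"rz":0,"grip":-1},{"x":0,"y":0,"z":-90,"rx":0,"ry":0,"rz":0,"grip":-1},{"x":0,"y":0,"z":-110,"rx":0,"ry":0,"rz":0,"grip":-1},{"x":0,"y":0,"z":-110,"rx":0,"ry":0,"rz":0,"grip":-1}]'
python3 - <<'E'
from h import *
print(shift((.6158,-.1688,.170)))
for yaw in (189,230,239): print(yaw,shift((.6158,-.1688,.170),yaw))
print(bot.get_obs()['qpos'])
E
```

```text
time_s: 9.05
position: [0.5923, -0.0181, 0.1719]
tcp_rot: [[0.154, -0.988, 0.005], [-0.988, -0.154, 0.001], [-0.0, -0.005, -1.0]]
contact_force: [-0.7, 0.4, 0.2]
opening: 0.0877
[array([152.5,  -0. ,   1.8])]
189 [array([152.5,  -0. ,   1.8]), array([-0.3,  0. , -0.1])]
230 [array([152.5,  -0. ,   1.8]), array([ -0.3,  -0.1, -41.1])]
239 [array([152.5,  -0. ,   1.8]), array([ -0.3,  -0.1, -50.1])]
[ 1.71455908e+01  1.50509201e+01 -1.46827049e+01  2.54155176e-02
 -5.99973488e+01 -8.28826542e+00]
```

```bash

python3 -m pendant '[{"x":40,"y":0,"z":0,"rx":0,"ry":0,"rz":-10,"grip":-1},{"x":95,"y":0,"z":0,"rx":0,"ry":0,"rz":-20,"grip":-1},{"x":140,"y":0,"z":0,"rx":0,"ry":0,"rz":-30,"grip":-1},{"x":153,"y":0,"z":0,"rx":0,"ry":0,"rz":-40,"grip":-1},{"x":153,"y":0,"z":0,"rx":0,"ry":0,"rz":-50,"grip":-1},{"x":153,"y":0,"z":0,"rx":0,"ry":0,"rz":-50,"grip":-1},{"x":153,"y":0,"z":0,"rx":0,"ry":0,"rz":-50,"grip":-1}]'
python3 - <<'E'
from h import *
for n in('wrist','scene','side'): 
    im,W=save(n,n+'3');hsv=cv2.cvtColor(im,cv2.COLOR_BGR2HSV)
    m=(W[...,2]>.075)&(W[...,2]<.13)&((hsv[...,0]<6)|(hsv[...,0]>174))&(hsv[...,1]>150)&(np.hypot(W[...,0]-.616,W[...,1]+.169)<.035)
    p=W[m]
    if len(p)>30:
        A=np.c_[p,np.ones(len(p))];s=np.linalg.lstsq(A,-(p**2).sum(1),rcond=None)[0];c0=-s[:3]/2;print(n,'knob',len(p),c0.round(4),np.sqrt(c0@c0-s[3]).round(4))
    m=(W[...,2]>.06)&(W[...,2]<.12)&(np.hypot(W[...,0]-.5913,W[...,1]+.018)<.045)
    t=W[m&(W[...,2]>.096)];print(n,len(t),circ(t[:,:2]) if len(t)>20 else '',np.median(t[:,2]))
a=cv2.resize(cv2.imread('pics/scene3.png')[150:250,180:330],(600,400),interpolation=2)
c=cv2.resize(cv2.imread('pics/side3.png')[120:260,180:330],(214,200));b=cv2.resize(cv2.imread('pics/wrist3.png'),(267,200))
o=np.zeros((600,600,3),np.uint8);o[:400]=a;o[400:,:267]=b;o[400:,280:494]=c
cv2.imwrite('pics/c3.png',o)
print(shift((.616,-.169,.076)),bot.get_obs()['qpos'])
E
```

```text
time_s: 9.93
position: [0.6143, -0.1693, 0.1687]
tcp_rot: [[0.854, -0.52, -0.001], [-0.52, -0.854, 0.0], [-0.001, 0.0, -1.0]]
contact_force: [-0.8, -0.3, -0.8]
opening: 0.0877
wrist knob 2188 [ 0.6161 -0.1696  0.0951] 0.0235
wrist 204 (array([ 0.58155284, -0.02719919]), np.float64(0.018113469958587796)) 0.10112375398592288
scene knob 148 [ 0.6182 -0.1681  0.0988] 0.0213
scene 121 (array([ 0.59278407, -0.01764826]), np.float64(0.028967230597446127)) 0.10158190784900756
side knob 133 [ 0.6151 -0.1686  0.0977] 0.0222
side 115 (array([ 0.5902526 , -0.01677993]), np.float64(0.028995130745984532)) 0.1016278542720949
[array([ 1.1, -0.9, 93. ])] [ 2.11503606e+00  1.93656086e+01 -8.86601732e+00 -2.40159576e-03
 -6.17741494e+01  5.66636765e+01]
```

View pics/c3.png

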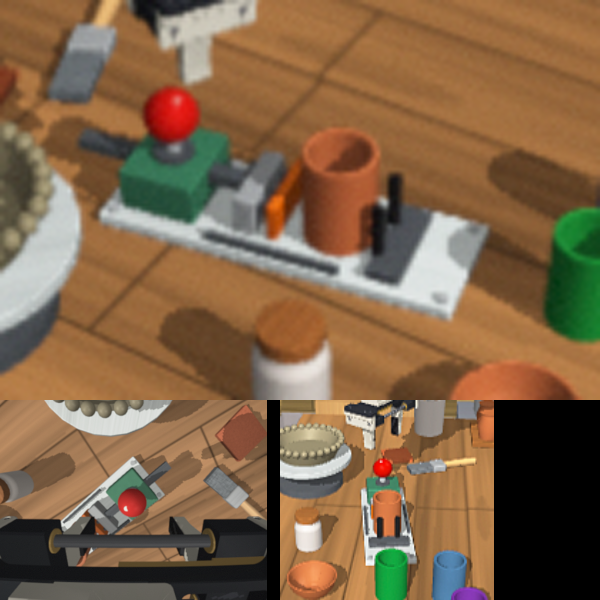

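The beaker stands upright at crop (340,190), clear of both jaw (285,195) and pegs (388,215), and its measured centre is within 1 mm of the spot. The gripper is above the knob (170,115). Next I'll take the knob.

```bash

python3 -m pendant '[{"x":1,"y":-1,"z":40,"rx":0,"ry":0,"rz":0,"grip":-1},{"x":1,"y":-1,"z":75,"rx":0,"ry":0,"rz":0,"grip":-1},{"x":1,"y":-1,"z":93,"rx":0,"ry":0,"rz":0,"grip":-1},{"x":1,"y":-1,"z":93,"rx":0,"ry":0,"rz":0,"grip":-1},{"x":1,"y":-1,"z":93,"rx":0,"ry":0,"rz":0,"grip":1},{"x":1,"y":-1,"z":93,"rx":0,"ry":0,"rz":0,"grip":1},{"x":1,"y":-1,"z":93,"rx":0,"ry":0,"rz":0,"grip":1},{"x":1,"y":-1,"z":93,"rx":0,"ry":0,"rz":0,"grip":1},{"x":1,"y":-1,"z":93,"rx":0,"ry":0,"rz":0,"grip":1},{"x":1,"y":-1,"z":93,"rx":0,"ry":0,"rz":0,"grip":1}]' 38
python3 -c "
from h import *
o=bot.get_obs();print(o['position'],o['moment'],o['contact_force'],o['joint_efforts'],o['opening'])"
```

```text
time_s: 11.32
position: [0.6154, -0.1703, 0.0764]
tcp_rot: [[0.856, -0.517, -0.001], [-0.517, -0.856, -0.001], [-0.0, 0.002, -1.0]]
contact_force: [-1.4, -4.1, 2.8]
opening: 0.0465
[ 0.61538683 -0.17028194  0.0764418 ] [-1.68194325  0.93323462  0.13867153] [-1.35512557 -4.05484404  2.79786403] [  3.12236935 -57.10585356  24.88049626   4.3081516    0.8903457
  -0.13353801] 0.04653326753886971
```

```bash

python3 -m pendant '[{"x":0,"y":0,"z":0,"rx":0,"ry":0,"rz":5,"grip":1},{"x":0,"y":0,"z":0,"rx":0,"ry":0,"rz":10,"grip":1},{"x":0,"y":0,"z":0,"rx":0,"ry":0,"rz":15,"grip":1},{"x":0,"y":0,"z":0,"rx":0,"ry":0,"rz":20,"grip":1},{"x":0,"y":0,"z":0,"rx":0,"ry":0,"rz":25,"grip":1},{"x":0,"y":0,"z":0,"rx":0,"ry":0,"rz":30,"grip":1}]' 38
cat > o.py <<'E'
from h import *
o=bot.get_obs();y=o['tcp_rot'][:,1];print('t',round(o['time_s'],2),'yaw',np.degrees(np.arctan2(y[1],y[0])).round(2)%360,'pos',o['position'].round(4),'M',o['moment'].round(3),'F',o['contact_force'].round(1),'e6',o['joint_efforts'][5].round(3),'open',round(o['opening'],4),'q6',o['qpos'][5].round(1))
E
python3 o.py
python3 -m pendant '[{"x":0,"y":0,"z":0,"rx":0,"ry":0,"rz":5,"grip":1},{"x":0,"y":0,"z":0,"rx":0,"ry":0,"rz":10,"grip":1},{"x":0,"y":0,"z":0,"rx":0,"ry":0,"rz":15,"grip":1}]' >/dev/null; python3 o.py
python3 -m pendant '[{"x":0,"y":0,"z":0,"rx":0,"ry":0,"rz":5,"grip":1},{"x":0,"y":0,"z":0,"rx":0,"ry":0,"rz":10,"grip":1}]'>/dev/null; python3 o.py
python3 -c "
from h import *
im,W=save('scene','scene4');save('side','side4')
for t in('scene0','scene4'):
    z=np.load(f'pics/{t}.npz');W=z['W'];im=z['im'];hsv=cv2.cvtColor(im,cv2.COLOR_BGR2HSV)
    a=np.radians(9.2);J=(W[...,:2]-np.array([.598,-.0595]))@np.array([[-np.sin(a),-np.cos(a)],[np.cos(a),-np.sin(a)]]);Z=W[...,2]
    m=(hsv[...,0]>4)&(hsv[...,0]<16)&(hsv[...,1]>200)&(Z>.025)&(Z<.056)&(abs(J[...,0])<.03)&(abs(J[...,1])<.045);p=J[m];print(t,m.sum(),np.median(p,0),np.percentile(p,95,0))
"
```

```text
time_s: 12.08
position: [0.6157, -0.17, 0.0764]
tcp_rot: [[0.48, -0.877, -0.0], [-0.877, -0.48, -0.001], [0.001, 0.001, -1.0]]
contact_force: [-1.6, -3.4, 3.4]
opening: 0.0465
t 12.07 yaw 208.72 pos [ 0.6157 -0.17    0.0764] M [-1.157  0.534  0.258] F [-1.6 -3.4  3.4] e6 0.899 open 0.0465 q6 26.6
t 12.45 yaw 193.72 pos [ 0.6158 -0.1699  0.0764] M [-1.029  0.355  0.25 ] F [-0.8 -2.8  1. ] e6 0.897 open 0.0465 q6 11.6
t 12.7 yaw 183.72 pos [ 0.616  -0.1699  0.0764] M [-0.978  0.204  0.292] F [ 0.2 -3.2  1.4] e6 0.895 open 0.0469 q6 1.6
scene0 91 [-0.00374691 -0.00766471] [-0.00114521  0.02843778]
scene4 50 [ 0.00774033 -0.02442594] [ 0.01005441 -0.00127251]
```

```bash

python3 -m pendant '[{"x":0,"y":0,"z":0,"rx":0,"ry":0,"rz":0,"grip":-1},{"x":0,"y":0,"z":0,"rx":0,"ry":0,"rz":0,"grip":-1},{"x":0,"y":0,"z":0,"rx":0,"ry":0,"rz":0,"grip":-1},{"x":0,"y":0,"z":0,"rx":0,"ry":0,"rz":0,"grip":-1},{"x":0,"y":0,"z":0,"rx":0,"ry":0,"rz":-10,"grip":-1},{"x":0,"y":0,"z":0,"rx":0,"ry":0,"rz":-20,"grip":-1},{"x":0,"y":0,"z":0,"rx":0,"ry":0,"rz":-30,"grip":-1},{"x":0,"y":0,"z":0,"rx":0,"ry":0,"rz":-40,"grip":-1},{"x":0,"y":0,"z":0,"rx":0,"ry":0,"rz":-50,"grip":-1},{"x":0,"y":0,"z":0,"rx":0,"ry":0,"rz":-60,"grip":-1},{"x":0,"y":0,"z":0,"rx":0,"ry":0,"rz":-70,"grip":-1},{"x":0,"y":0,"z":0,"rx":0,"ry":0,"rz":-70,"grip":-1}]' 38
python3 o.py
python3 -m pendant '[{"x":0,"y":0,"z":0,"rx":0,"ry":0,"rz":0,"grip":1},{"x":0,"y":0,"z":0,"rx":0,"ry":0,"rz":0,"grip":1},{"x":0,"y":0,"z":0,"rx":0,"ry":0,"rz":0,"grip":1},{"x":0,"y":0,"z":0,"rx":0,"ry":0,"rz":0,"grip":1},{"x":0,"y":0,"z":0,"rx":0,"ry":0,"rz":0,"grip":1},{"x":0,"y":0,"z":0,"rx":0,"ry":0,"rz":0,"grip":1}]' 38 >/dev/null
python3 o.py
for i in 1; do python3 -m pendant '[{"x":0,"y":0,"z":0,"rx":0,"ry":0,"rz":4,"grip":1},{"x":0,"y":0,"z":0,"rx":0,"ry":0,"rz":8,"grip":1}]' >/dev/null;python3 o.py; python3 -m pendant '[{"x":0,"y":0,"z":0,"rx":0,"ry":0,"rz":4,"grip":1},{"x":0,"y":0,"z":0,"rx":0,"ry":0,"rz":8,"grip":1}]' >/dev/null;python3 o.py; python3 -m pendant '[{"x":0,"y":0,"z":0,"rx":0,"ry":0,"rz":4,"grip":1},{"x":0,"y":0,"z":0,"rx":0,"ry":0,"rz":8,"grip":1}]' >/dev/null;python3 o.py;  done
```

```text
time_s: 14.3
position: [0.616, -0.1691, 0.076]
tcp_rot: [[0.96, -0.279, -0.0], [-0.279, -0.96, 0.0], [-0.0, -0.0, -1.0]]
contact_force: [-0.1, -0.4, -0.1]
opening: 0.0876
t 14.3 yaw 253.8 pos [ 0.616  -0.1691  0.076 ] M [-0.102  0.144  0.014] F [-0.1 -0.4 -0.1] e6 1.534 open 0.0876 q6 71.7
t 15.05 yaw 253.84 pos [ 0.6155 -0.1705  0.0761] M [-2.249  0.419  0.131] F [-1.6 -6.6 -0.2] e6 -0.13 open 0.0468 q6 71.7
t 15.3 yaw 245.72 pos [ 0.6155 -0.1704  0.0761] M [-1.987  0.3    0.296] F [-1.2 -6.9 -0.2] e6 0.666 open 0.0463 q6 63.6
t 15.55 yaw 237.72 pos [ 0.6156 -0.1704  0.0761] M [-1.888  0.315  0.253] F [ 0.1 -5.5 -0.2] e6 0.65 open 0.0464 q6 55.6
t 15.8 yaw 229.72 pos [ 0.6156 -0.1703  0.0761] M [-1.769  0.18   0.293] F [-0.6 -6.3 -0.5] e6 0.649 open 0.0463 q6 47.6
```

```bash

python3 -m pendant '[{"x":0,"y":0,"z":0,"rx":0,"ry":0,"rz":2,"grip":1},{"x":0,"y":0,"z":0,"rx":0,"ry":0,"rz":4,"grip":1}]' >/dev/null;python3 o.py
python3 -m pendant '[{"x":0,"y":0,"z":0,"rx":0,"ry":0,"rz":2,"grip":1},{"x":0,"y":0,"z":0,"rx":0,"ry":0,"rz":4,"grip":1}]' >/dev/null;python3 o.py
python3 -m pendant '[{"x":0,"y":0,"z":0,"rx":0,"ry":0,"rz":2,"grip":1},{"x":0,"y":0,"z":0,"rx":0,"ry":0,"rz":4,"grip":1}]' >/dev/null;python3 o.py
```

```text
t 16.05 yaw 225.79 pos [ 0.6157 -0.1703  0.0761] M [-1.802  0.244  0.364] F [-0.4 -5.7 -0. ] e6 0.183 open 0.0466 q6 43.7
t 16.3 yaw 221.79 pos [ 0.6157 -0.1702  0.0761] M [-1.766  0.227  0.275] F [-0.4 -5.9 -0.4] e6 0.182 open 0.0468 q6 39.7
t 16.55 yaw 217.8 pos [ 0.6157 -0.1702  0.0761] M [-1.722  0.191  0.333] F [-0.2 -5.2 -0.3] e6 0.131 open 0.0467 q6 35.7
```

```bash
sleep 1
python3 -m pendant '[{"x":0,"y":0,"z":0,"rx":0,"ry":0,"rz":2,"grip":1},{"x":0,"y":0,"z":0,"rx":0,"ry":0,"rz":4,"grip":1}]' >/dev/null;python3 o.py
python3 -m pendant '[{"x":0,"y":0,"z":0,"rx":0,"ry":0,"rz":2,"grip":1},{"x":0,"y":0,"z":0,"rx":0,"ry":0,"rz":4,"grip":1}]' >/dev/null;python3 o.py
```

```text
t 16.8 yaw 213.8 pos [ 0.6158 -0.1702  0.0761] M [-1.761  0.12   0.337] F [-0.7 -4.4 -1. ] e6 0.068 open 0.0465 q6 31.7
t 17.05 yaw 209.81 pos [ 0.6158 -0.1702  0.0761] M [-1.717  0.116  0.45 ] F [-0.  -6.5 -0.6] e6 0.025 open 0.0468 q6 27.7
```

The jaw bit at about yaw 221°. Joint-6 torque, wrist moment and angle past the bite all give roughly 13–16 N now. I'll let go of the knob and back off.

```bash

python3 -m pendant '[{"x":0,"y":0,"z":0,"rx":0,"ry":0,"rz":0,"grip":1},{"x":0,"y":0,"z":0,"rx":0,"ry":0,"rz":0,"grip":1}]' >/dev/null; python3 o.py
python3 -m pendant '[{"x":0,"y":0,"z":0,"rx":0,"ry":0,"rz":0,"grip":-1},{"x":0,"y":0,"z":0,"rx":0,"ry":0,"rz":0,"grip":-1},{"x":0,"y":0,"z":0,"rx":0,"ry":0,"rz":0,"grip":-1},{"x":0,"y":0,"z":0,"rx":0,"ry":0,"rz":0,"grip":-1},{"x":0,"y":0,"z":-20,"rx":0,"ry":0,"rz":0,"grip":-1},{"x":0,"y":0,"z":-70,"rx":0,"ry":0,"rz":0,"grip":-1},{"x":0,"y":0,"z":-130,"rx":0,"ry":0,"rz":0,"grip":-1},{"x":0,"y":0,"z":-150,"rx":0,"ry":0,"rz":0,"grip":-1},{"x":0,"y":0,"z":-150,"rx":0,"ry":0,"rz":0,"grip":-1}]'
python3 - <<'E'
from h import *
print(shift((.50,-.32,.226)))
for n in('scene','side'):
    im,W=save(n,n+'5')
    a=np.radians(9.2);J=(W[...,:2]-np.array([.598,-.0595]))@np.array([[-np.sin(a),-np.cos(a)],[np.cos(a),-np.sin(a)]]);Z=W[...,2]
    m=(Z>.096)&(Z<.108)&(abs(J[...,0]-.05)<.045)&(abs(J[...,1])<.045);print(n,m.sum(),circ(J[m]),np.median(Z[m]))
    for nm,c in dict(blue=(.449,.194),green=(.5617,.197),jar=(.763,.0405),bowl=(.72,.208),purple=(.417,.305)).items():
        r=[]
        for t in(n+'0',n+'5'):
            X=np.load(f'pics/{t}.npz')['W'];q=X[(np.hypot(X[...,0]-c[0],X[...,1]-c[1])<.055)&(X[...,2]>.03)];r.append(np.median(q,0).round(3))
        print(nm,*r)
a=cv2.resize(cv2.imread('pics/scene5.png')[150:250,180:330],(600,400),interpolation=2)
c=cv2.resize(cv2.imread('pics/side5.png')[120:260,180:330],(214,200))
o=np.zeros((600,600,3),np.uint8);o[:400]=a;o[400:,280:494]=c
cv2.imwrite('pics/c5.png',o)
E
```

```text
t 17.3 yaw 209.84 pos [ 0.6158 -0.1701  0.0761] M [-1.723  0.124  0.176] F [-0.1 -5.  -1. ] e6 -0.163 open 0.0464 q6 27.7
time_s: 18.42
position: [0.617, -0.1691, 0.2285]
tcp_rot: [[0.498, -0.867, 0.004], [-0.867, -0.498, -0.0], [0.002, -0.004, -1.0]]
contact_force: [0.2, -0.1, -1.2]
opening: 0.0879
[array([ 72.6, 176.6,   2. ])]
scene 119 (array([ 0.04837281, -0.00183581]), np.float64(0.02916225925382913)) 0.10189383644170746
blue [0.468 0.195 0.072] [0.468 0.195 0.073]
green [0.58  0.198 0.07 ] [0.58  0.198 0.069]
jar [0.777 0.047 0.076] [0.776 0.047 0.076]
bowl [0.699 0.203 0.041] [0.699 0.203 0.041]
purple [0.437 0.306 0.069] [0.438 0.306 0.07 ]
side 119 (array([0.04963978, 0.00053351]), np.float64(0.02879478947114994)) 0.1012558735629113
blue [0.452 0.212 0.071] [0.452 0.212 0.07 ]
green [0.562 0.213 0.074] [0.562 0.216 0.071]
jar [0.758 0.057 0.066] [0.757 0.058 0.066]
bowl [0.72  0.188 0.04 ] [0.722 0.188 0.04 ]
purple [0.417 0.323 0.07 ] [0.418 0.323 0.07 ]
```

View pics/c5.png

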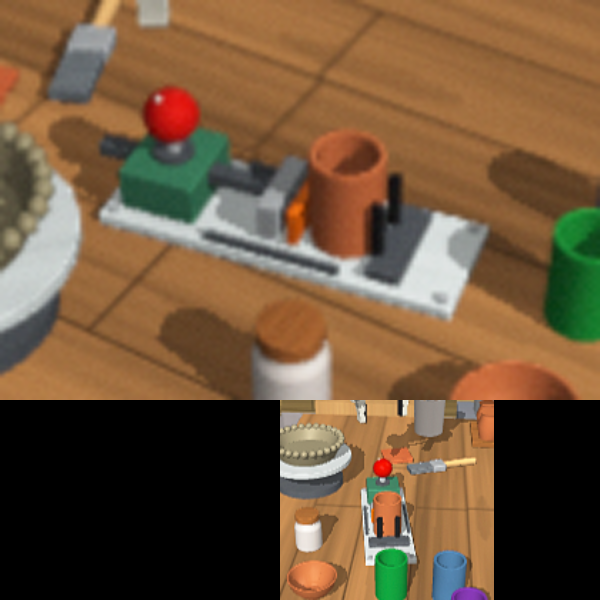

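The view shows the beaker at (348,190) with the jaw (297,215) on it and the pegs (378–395,210) on the other side. A light touch on only one peg would look much like this, so I'll check both from close above.

```bash
python3 -c "
from h import *
print(shift((.587,.0096,.226),189.2))"
```

```text
[array([-169.1,  -64.2,   -0.5]), array([ 0. ,  0. , 20.7])]
```

```bash

python3 -m pendant '[{"x":-40,"y":-15,"z":0,"rx":0,"ry":0,"rz":5,"grip":-1},{"x":-90,"y":-34,"z":0,"rx":0,"ry":0,"rz":10,"grip":-1},{"x":-140,"y":-53,"z":0,"rx":0,"ry":0,"rz":15,"grip":-1},{"x":-169,"y":-64,"z":0,"rx":0,"ry":0,"rz":20.7,"grip":-1},{"x":-169,"y":-64,"z":0,"rx":0,"ry":0,"rz":20.7,"grip":-1},{"x":-169,"y":-64,"z":0,"rx":0,"ry":0,"rz":20.7,"grip":-1}]'
python3 - <<'E'
from h import *
im,W=save('wrist','w6')
a=np.radians(9.2);J=(W[...,:2]-np.array([.598,-.0595]))@np.array([[-np.sin(a),-np.cos(a)],[np.cos(a),-np.sin(a)]]);Z=W[...,2]
m=(Z>.097)&(Z<.106)&(abs(J[...,0]-.05)<.045)&(abs(J[...,1])<.045);print('rim',m.sum(),circ(J[m]),J[m].min(0),J[m].max(0))
for s in(-1,1):
    m=(Z>.066)&(Z<.077)&(im.max(2)<90)&(abs(J[...,0]-.085)<.025)&(abs(J[...,1]-.02*s)<.012);p=J[m]
    print('peg',s,m.sum(),p.min(0) if len(p) else '',p.max(0) if len(p) else '',p.mean(0))
m=(Z>.01)&(Z<.014)&(im.min(2)>110)&(J[...,0]>.1)&(abs(J[...,1])<.07)&(J[...,0]<.16);p=J[m];print('plate y',p.min(0),p.max(0))
m=(Z>.045)&(Z<.056)&(J[...,0]>.0)&(J[...,0]<.025)&(abs(J[...,1])<.05);p=J[m];print('jaw',len(p),p.min(0),p.max(0))
ys,xs=np.where((abs(J[...,0]-.05)<.06)&(abs(J[...,1])<.06)&(Z>0))
c=im[max(ys.min(),0):ys.max(),xs.min():xs.max()];f=min(800/c.shape[1],600/c.shape[0]);cv2.imwrite('pics/c6.png',cv2.resize(c,None,fx=f,fy=f,interpolation=2))
E
```

```text
time_s: 19.27
position: [0.5869, 0.009, 0.225]
tcp_rot: [[0.161, -0.987, -0.002], [-0.987, -0.161, -0.001], [0.0, 0.002, -1.0]]
contact_force: [0.9, -0.5, 0.2]
opening: 0.0879
rim 1081 (array([ 4.77436304e-02, -8.69416641e-05]), np.float64(0.028682574368137075)) [ 0.01647976 -0.03141616] [0.07936034 0.03183682]
peg -1 37 [ 0.08043158 -0.025064  ] [ 0.08874914 -0.01690355] [ 0.08523708 -0.02159616]
peg 1 68 [0.06042804 0.00819595] [0.08867324 0.02560529] [0.07636005 0.01843259]
plate y [ 0.10011047 -0.05503024] [0.15886292 0.05506261]
jaw 606 [ 0.00617134 -0.03549077] [0.02208344 0.03368097]
```

View pics/c6.png

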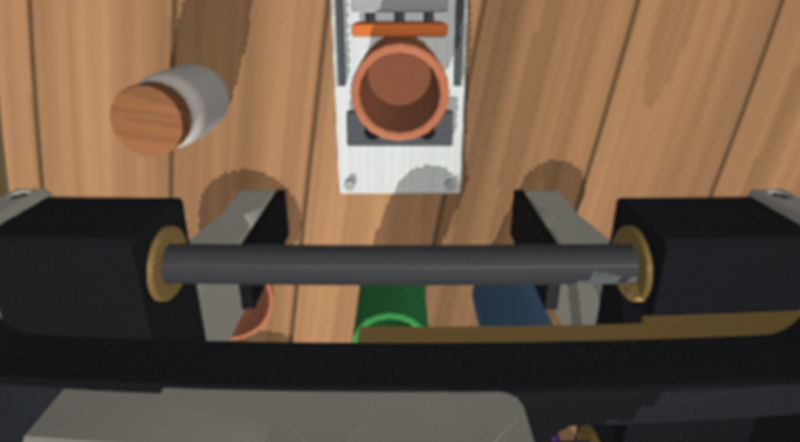

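```bash
python3 - <<'E'
from h import *
c=bot.calibration('wrist');R=cv2.Rodrigues(np.array(c['rvec'],float))[0];C=-R.T@np.array(c['tvec'],float).ravel()
o=bot.get_obs();print('cam',C,'axis',R[2],'tool frame',o['tcp_rot'].T@(C-o['position']),o['tcp_rot'].T@R[2])
pe=np.array([.598-.16*.085,-.0595+.987*.085]);print(pe)
# want camera ~60mm beyond pegs (jig +x), yaw 189
t=np.array([.598-.16*.105,-.0595+.987*.105]);print(shift((*(t-(C-o['position'])[:2]),.17)))
E
```

```text
cam [ 0.59994245 -0.06830996  0.38290017] axis [-0.0480127   0.28720681 -0.95666453] tool frame [ 0.07804567 -0.00020972 -0.15772893] [-2.91467739e-01 -2.55972926e-05  9.56580659e-01]
[0.5844   0.024395]
[array([-114. ,    0.5,   55.1])]
```

```bash

python3 -m pendant '[{"x":-40,"y":0,"z":10,"rx":0,"ry":0,"rz":0,"grip":-1},{"x":-85,"y":0,"z":30,"rx":0,"ry":0,"rz":0,"grip":-1},{"x":-114,"y":0,"z":45,"rx":0,"ry":0,"rz":0,"grip":-1},{"x":-114,"y":0,"z":45,"rx":0,"ry":0,"rz":0,"grip":-1},{"x":-114,"y":0,"z":45,"rx":0,"ry":0,"rz":0,"grip":-1}]'
python3 - <<'E'
from h import *
im,W=save('wrist','w7')
a=np.radians(9.2);J=(W[...,:2]-np.array([.598,-.0595]))@np.array([[-np.sin(a),-np.cos(a)],[np.cos(a),-np.sin(a)]]);Z=W[...,2]
m=(Z>.097)&(Z<.106)&(abs(J[...,0]-.05)<.045)&(abs(J[...,1])<.045);print('rim',m.sum(),circ(J[m]),J[m].min(0),J[m].max(0))
for s in(-1,1):
    m=(Z>.068)&(Z<.076)&(im.max(2)<90)&(abs(J[...,0]-.085)<.015)&(abs(J[...,1]-.02*s)<.012);p=J[m]
    if len(p): print('peg',s,m.sum(),np.percentile(p,2,0),np.percentile(p,98,0),p.mean(0))
ys,xs=np.where((abs(J[...,0]-.07)<.06)&(abs(J[...,1])<.05)&(Z>.0)&(Z<.12))
c=im[ys.min():ys.max(),xs.min():xs.max()];f=min(800/c.shape[1],600/c.shape[0]);cv2.imwrite('pics/c7.png',cv2.resize(c,None,fx=f,fy=f,interpolation=2))
E
```

```text
time_s: 19.95
position: [0.5695, 0.1208, 0.1811]
tcp_rot: [[0.159, -0.987, -0.0], [-0.987, -0.159, -0.0], [0.0, 0.0, -1.0]]
contact_force: [-0.1, -0.3, -0.4]
opening: 0.0875
rim 1517 (array([4.88346010e-02, 2.57898664e-05]), np.float64(0.02848632650558722)) [ 0.02728715 -0.03161569] [0.0801245 0.0316602]
peg -1 125 [ 0.07823445 -0.02484564] [ 0.08786938 -0.01505805] [ 0.08304353 -0.01988792]
peg 1 131 [0.07816117 0.01442034] [0.0875002  0.02505916] [0.08294364 0.01975399]
```

View pics/c7.png

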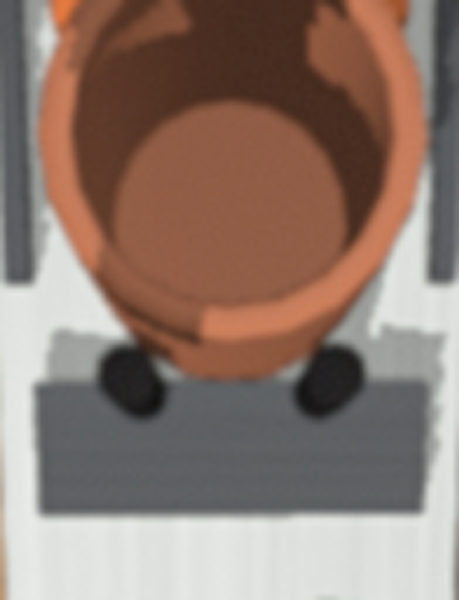

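Both pegs, at crop (135,380) and (330,380), touch the beaker wall symmetrically. The rim is centred at jig y ≈ 0.0 mm and the pegs are at ±19.8 mm. The gripper is clear of everything, so I'll hand in.

```bash
python3 -c "
from h import *
print(bot.get_obs()['time_s']);print(bot.close_job())"
```

```text
20.0
the job is handed in; nothing more can be done
None
```

The terracotta beaker stands upright on the jig, pushed up against both pegs and held by the jaw with about 14–16 N. I handed the job in at 20.0 s with the gripper open and clear of everything.

- **Placing:** I gripped the beaker at 10 N, set it on the jig spot within about 1 mm, and let go.
- **Winding:** I turned the knob clockwise about 99° in two grips at 38 N (55°, then 44°), and let go.
- **Jaw force:** The jaw bit about 11° before I stopped. Three readings agree roughly:
  - angle past the bite: about 14 N
  - joint-6 torque: 13–14 N, or up to 2 N more if the force of pushing the loose beaker is counted
  - noisier wrist moment: about 15 N
- **Last checks:** The close view shows the beaker touching both pegs evenly, centred at jig y ≈ 0. In before-and-after measurements the blue, green and purple beakers, the jar and the bowl stayed within about 3 mm (measurement noise). I did not measure the spatula, brush or tile, and the arm never went down near them.
- **One disagreement:** The camera put the beaker axis at jig x ≈ 48–50 mm, against about 51 mm expected from the measured pegs. That 1–3 mm is about the calibration's accuracy, so I relied on the torque rise as proof the beaker is seated.

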